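# Change the spool on the cutting-wire stand

### The job

The spool on the wire stand has run empty and the full one is in the closed wooden crate. Pull the pin out of the crate's hasp and lift the lid off, laying both on the table, the lid flat and right way up; then take the empty spool off the stand, stand it upright in the crate, and slide the full spool of wire down over the stand's spindle until it sits fully home. Let go of everything and leave the other things on the table where they are.

Things in the scene. Friction and masses are not known exactly. Their poses are not given: they have to be found in the camera images.
- crate: Fixed plywood crate, 150 (x) x 175 (y) x 66 mm high, walls and floor 8 mm, closed by the lid. Two bays side by side along y, each 134 (x) by 76 mm (y), divider 44 mm high between them; the full spool is in the +y bay, the -y bay is vacant. Origin under its middle; -x is its front, towards the robot. A wooden cleat 12 mm wide, 54 mm up, runs along each y side.
- vacant_bay (a point): Centre of the vacant bay's floor, 8 mm above the table and 41 mm to -y of the crate's middle; axes as the crate's.
- staple (a point): Middle of the opening (15 mm wide along y) of the hasp staple, where the pin passes through: a fixed inverted U of 6 mm steel bar in front of the crate, 27 mm wide, top 95 mm above the table, coming up through a slot in the lid's hasp plate. 81 mm above the table; axes as the crate's.
- pin_grip (a point): Centre of the pin's upright wooden tab: 34 (x) x 12 (y) x 26 mm (z), pinched across its 12 mm (y). Its 8 mm square steel bar (axis 4 mm below this point, tip 91 mm along +x) goes through the staple and lies on the hasp plate, locking the lid. Loose, 50 g; it draws out along -x and is clear after 65 mm. Only table lies below the tab, 85 mm up at the start.
- lid_grip (a point): Centre of the lid's wooden handle bar: 110 mm along y, 18 mm thick (x), 14 mm high, 27 mm clear above the panel. Lid loose, 0.3 kg: panel 156 (x) x 181 (y) x 8 mm; two 10 mm battens below it sit loosely (3.5 mm) in the crate; a steel hasp plate on top reaches 112 mm to -x. Lift 40 mm straight up to free it. This point is 52 mm above whatever the battens stand on.
- clear_table (a point): Middle of a clear piece of table at the robot's front left where there is room for the lid: 80 mm free each way along world x, 95 mm along world y. Does not move.
- full_spool_mid (a point): Centre of the full spool, half-way up its axis (z): two wooden flanges 56 mm across and 6 mm thick, 44 mm high in all, through bore 16 mm, wound with steel wire to 47 mm across. Loose, about 0.18 kg. Stands upright in the crate's +y bay, at least 25 mm clear of the bay's front and back walls, so the fingers fit along the crate's x.
- empty_spool_mid (a point): Centre of the empty spool, half-way up its axis (z): same flanges (56 mm), height (44 mm) and bore (16 mm) as the full one, but only a bare cardboard barrel 26 mm across between them. Loose, 50 g. At the start it sits on the wire stand, the spindle through its bore.
- stand: Fixed wire stand: round grey base 110 mm across, 12 mm high; on it a brass washer 36 mm across, the spool's seat, 18 mm above the table; upright steel spindle 12 mm thick with tapered nose, tip 93 mm above the table. A thin guide post with a wire eye, 67 mm high, stands 96 mm from the spindle along the stand's +x. Origin on the spindle's axis, at the table.
- spindle_foot (a point): Foot of the spindle: on its axis, at the seat, 18 mm above the table.
- underglaze_jar: Bystander: jar of underglaze, 55 mm across, 83 mm high; origin at its foot.
- pencil: Bystander: green pencil, 136 mm long, lying; origin at its middle.
- trim_tool: Bystander: loop trimming tool with turned handle, 158 mm long, lying; origin at its middle.
- tile: Bystander: L-shaped glaze test tile, 61 mm high, standing on the big round banding wheel at the right.
- rib_wood: Bystander: wooden throwing rib, 92 mm long, lying.
- tub_cw: Bystander: small white plastic tub with snap lid, 72 mm across, 55 mm high.

How it is judged (in metres and radians):
On the way, in this order (a step that is already met when the one before it is completed fails the run):
1. the pin is out of the staple (distance between pin_grip and staple above 0.095 m), for 0.1 s.
2. the lid lies flat and right way up on the table, off the crate (height (world z) of lid_grip below 0.06 m and angle between lid_grip's own z axis and vertical below 0.1 rad), for 0.2 s.
3. the empty spool stands upright in the crate (z of empty_spool_mid in the frame of crate below 0.036 m and angle between empty_spool_mid's own z axis and vertical below 0.15 rad and x of empty_spool_mid in the frame of crate between -0.067 and 0.067 m and y of empty_spool_mid in the frame of crate between -0.08 and 0.08 m), for 0.2 s.
At the end, for the whole second after the job is handed in: The full spool rests on the stand's seat, spindle through its bore (within 5 mm of the axis, 3 mm of the seat, 0.06 rad of upright); the empty one stands in the crate (0.15 rad); the lid lies flat, upright, on the table (handle below 60 mm, 0.1 rad), and so does the pin (tab below 35 mm) (all of step 2 and all of step 3 and horizontal distance between full_spool_mid and spindle_foot below 0.005 m and z of full_spool_mid in the frame of spindle_foot below 0.025 m and angle between full_spool_mid's own z axis and vertical below 0.06 rad and linear speed of full_spool below 0.02 m/s and height (world z) of pin_grip below 0.035 m and distance between pin_grip and staple above 0.095 m); the robot touches nothing.
It fails at once if a bystander was pushed more than 30 mm (distance of any of underglaze_jar, pencil, trim_tool, tile, rib_wood, tub_cw from where it was at the start of the episode above 0.03 m).
It also fails if it takes over 72 s, if anything falls off the work surface, if the arm or the gripper's body presses on something with over 40 N, if the wrist force passes 120 N, or if a joint passes its speed limit or range.

### The arm

A 6-joint arm with a two-finger parallel gripper is mounted at the origin on a cart in front of the work surface, level with it; the furniture and walls round the work are solid. World frame = base frame: x ahead of the robot, y to its left, z up, the work surface at z = 0. Lengths are in mm, angles in rad, forces in N, time in s.
With the tool pointing down it reaches from about 400 to 825 mm from the base axis. Payload 7 kg.
Tool frame: the origin (TCP) lies midway between the tips of the shut fingers; the grasp point (between the pads) lies env.grip_point_offset behind it (env.grip_point_offset is the distance from the TCP to the grasp point, in mm); z points along the fingers, y is the line along which they close (so a half turn about z gives the same grasp; the last joint's range is limited). The gripper opens to 85 mm and grips with 20 to 120 N. Pads are 22 mm wide; open, the fingers measure 114 mm over their backs; the gripper's body (76 mm by 85 mm) begins 54 mm behind the grasp point. The pads swing forward as they close: fully open they stand 13 mm farther back than shut.
Start: joints at [1.499, 0.359, 0.012, 0, -1.224, -0.288], TCP at [237.666, 631.752, 231.302] pointing down, gripper open.
Joint ranges: [-3.07, 3.07], [-1.43, 2.12], [-1.02, 1.25], [-3.03, 1.67], [-3.05, -0], [-3.03, 3.03]. Speed limits (rad/s): [2.39, 2.39, 3.01, 3.14, 3.14, 3.14].

### API

Orientations are given as a rotation vector (axis times angle).
In Python, from bench import env gives the robot as it stands.
- The arm moves only by the tool send_rows, never from a script. Its argument "plan" is text: rows parted by semicolons, each of 7 numbers parted by spaces: the shift along the tool's x, y, z in m, then the turn, a rotation vector about the tool's x, y, z in units of 6 degrees (1.0 is 6 degrees), then the opening in per cent of the stroke, from 0 (shut) to 100 (fully open). A call has 1 to 8 rows; each row shifts and turns the commanded pose from where the row before left it, along the tool's axes as they then stand; what a row does not reach is not made up. A row lasts 1/12 s, in which the tool goes at most 41.7 mm and 7.16 degrees, less where a joint would pass 70% of its speed; a pose out of reach is approached as far as the arm can. A call is refused whole if a number of a shift passes 0.0417 or a number of a turn 1, either way. A call with a gripper value outside its range is refused whole. The fingers move at their own pace and stop on an object; "newtons" is the grip in N (left out, the last holds). Time passes only in rows, so rows that do not move let the fingers close. It gives the time, the measured TCP pose, the force, the opening and the grip force at its end, in the units of the state.
- env.observe(): the state, without advancing time (a new reading comes with each control period).
- env.read_camera(name): name is "side" or "top"; returns (picture, depth): 384x512x3 uint8, blue, green, red; 384x512 float32, mm along the optical axis (not along the pixel's ray), 0 where there is no reading.
- env.camera_model(name): a dict with "fx", "fy", "cx", "cy" (pixels), "position" and "rotation" of the camera in the world. Camera axes: x right, y up, looking along -z (the intrinsics and any distortion apply to the point x, -y, -z); pixel columns grow to the right and rows downward; lengths in mm; the calibration is good to about 2 mm. A picture is of the moment at which its call begins. camera_model takes no time and is no camera call.
- env.job_done(): hands the job in; it is judged then, once.
The state is a dict: "time": time; "joint_pos": joint angles; "joint_vel": joint speeds; "joint_torque": joint torques, N m; "position": TCP position; "tool_rot": TCP orientation; "contact_force": force on the tool from outside, world axes, zero at the start; "torque": the same for the moment, N m; "gripper_width": finger opening in mm; "gripper_force": force on a finger pad.
Only numpy, scipy, OpenCV 4.12 (cv2) and the standard library are available. Lean on these libraries where they do the work, as an engineer would, in place of code of your own. Each camera call takes 0.05 s, during which the arm holds its last target. There are 200 camera calls.

## Working session

There is one attempt and no reset: what is moved stays moved. The work goes in short steps, Python scripts to look and compute and a tool call to move; the robot and the scene stay as the last step left them, time stands still between calls to the robot, and variables do not carry over. Pictures are saved under pics/ and viewed, at most 13 in all, crops included, and the job is handed in when it is done.

Besides the shell and the picture viewer there is one more tool, called after ">>>" as name(argument=value, ...) on one line, values as JSON. send_rows: Moves the arm, as the interface text tells. Its arguments: {"type":"object","properties":{"plan":{"type":"string"},"newtons":{"type":"number"}},"required":["plan"]}

```bash
ls; mkdir -p pics; cat > h.py <<'E'
import numpy as np, cv2
from scipy.spatial.transform import Rotation as R
from bench import env
def cam(n):
    m=env.camera_model(n); p,d=env.read_camera(n); return m,p,d
def rot(m):
    r=np.array(m["rotation"],float)
    return r if r.shape==(3,3) else R.from_rotvec(r).as_matrix() if r.size==3 else R.from_quat(r).as_matrix()
def world(m,d):
    v,u=np.mgrid[:d.shape[0],:d.shape[1]]
    c=np.stack([(u-m["cx"])/m["fx"]*d,-(v-m["cy"])/m["fy"]*d,-d],-1)
    w=c@rot(m).T+np.array(m["position"]); w[d==0]=np.nan; return w
E
python3 - <<'E'
from h import *
for n in("top","side"):
    m,p,d=cam(n); print(n,m); np.savez(f"{n}0.npz",p=p,w=world(m,d)); cv2.imwrite(f"pics/{n}0.png",cv2.resize(p,(800,600)))
print(env.observe(), env.grip_point_offset)
E
```

```text
pics
top {'fx': 368.28768427748923, 'fy': 368.28768427748923, 'cx': 257.4180195340427, 'cy': 192.05990903599664, 'position': array([ 321.32038778,   54.58867226, 1477.20319634]), 'rotation': array([ 0.12712948, -0.10334734, -1.59269978])}
side {'fx': 376.34054219189176, 'fy': 376.34054219189176, 'cx': 258.7563486441432, 'cy': 192.97411512659684, 'position': array([ 684.23211091, -867.74369464,  829.91233301]), 'rotation': array([0.90950271, 0.07590149, 0.16958353])}
{'time': 0.1, 'joint_pos': array([ 1.49909163e+00,  3.59323941e-01,  1.11554140e-02, -2.87062434e-04,
       -1.22412893e+00, -2.88130640e-01]), 'joint_vel': array([ 0.0002538 , -0.000531  ,  0.00055453,  0.00291471, -0.00105696,
        0.000698  ]), 'joint_torque': array([-1.28266813e-03, -5.84764946e+01,  2.94104898e+01,  6.95451647e+00,
       -3.23611901e-03, -3.61768109e-07]), 'position': array([237.54202065, 631.35603493, 230.45779242]), 'tool_rot': array([ 3.08935801e+00, -5.62062214e-01, -1.66750786e-04]), 'contact_force': array([ 0.21785405,  0.76440991, -0.40761115]), 'torque': array([-0.00314197,  0.0252061 ,  0.01374582]), 'gripper_force': 0.0, 'gripper_width': 85.57939717149567} 18.700000000000003
```

View pics/top0.png

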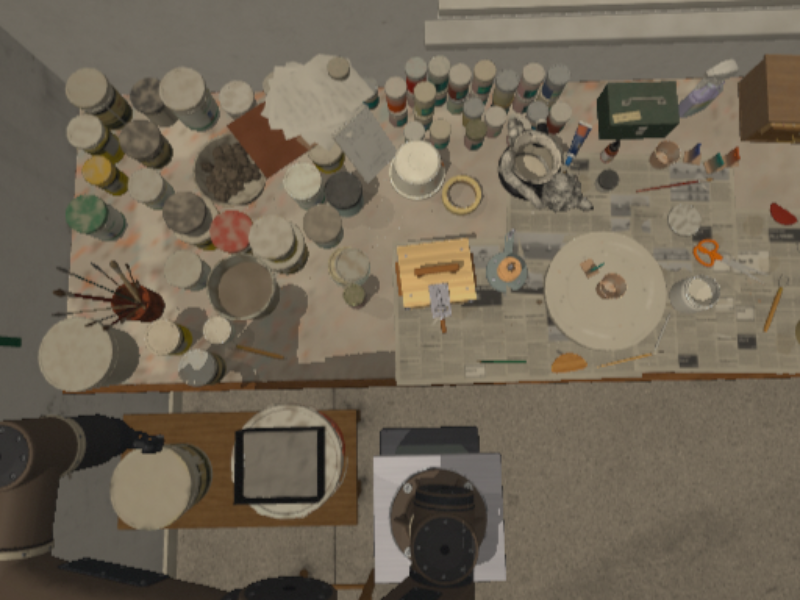

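View pics/side0.png

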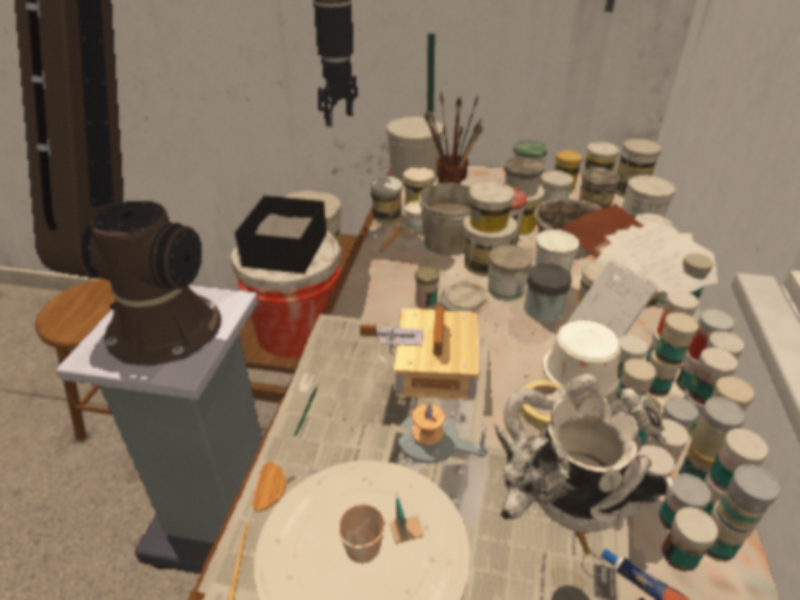

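```bash
python3 - <<'E'
from h import *
t=np.load("top0.npz");p,w=t["p"],t["w"]
def pt(u8,v8): return np.round(w[int(v8*.64),int(u8*.64)])
for n,u,v in [("tableA",345,335),("tableB",380,330),("tableC",310,350),("jar",353,295),("roundtin",350,262),("edge bottom",345,375),("crate",420,260),("wheel",570,320),("spool",515,262),("pencil",500,361),("tab",443,325)]: print(n,pt(u,v))
# lid panel cloud
roi=np.zeros(p.shape[:2],bool); roi[145:215,245:345]=1
z=w[...,2]
for lo,hi in [(62,82),(82,93),(93,130)]:
    m=roi&(z>lo)&(z<hi); m[:, 308:]=0
    q=w[m][:,:2].astype(np.float32); print(lo,hi,len(q),q.mean(0),cv2.minAreaRect(q), z[m].mean())
m=roi.copy(); m[:,:308]=0; 
for lo,hi in [(5,16),(40,75),(75,110)]:
    mm=m&(z>lo)&(z<hi); q=w[mm][:,:2]; print("stand",lo,hi,len(q),q.mean(0) if len(q) else 0, cv2.minEnclosingCircle(q.astype(np.float32)) if len(q) else 0)
c=p[125:245,165:365]; cv2.imwrite("pics/topc.png",cv2.resize(c,(800,480),interpolation=cv2.INTER_CUBIC))
s=np.load("side0.npz")["p"]; c=s[160:320,200:360]; cv2.imwrite("pics/sidec.png",cv2.resize(c,(600,600),interpolation=cv2.INTER_CUBIC))
E
```

```text
tableA [454. 227.  -2.]
tableB [464. 134.  -1.]
tableC [416. 317.  -8.]
jar [546. 197.  83.]
roundtin [640. 206.  30.]
edge bottom [350. 227.   6.]
crate [630.  30.  74.]
wheel [ 476. -342.   36.]
spool [ 621. -209.   63.]
pencil [ 376. -170.    9.]
tab [461. -21. 101.]
62 82 1738 [590.95154  -11.225284] ((559.056640625, -14.46630859375), (230.7861785888672, 181.5943145751953), 4.948423862457275) 74.69794182611388
82 93 65 [515.9733   -15.912997] ((555.797607421875, -7.035575866699219), (80.30352020263672, 221.17274475097656), 85.8104476928711) 85.94410689593673
93 130 170 [571.84485  -13.427572] ((536.0374755859375, 3.2327041625976562), (103.31966400146484, 167.8768768310547), 76.57160186767578) 110.89761664984168
stand 5 16 776 [ 586.25402494 -203.28434817] ((582.258056640625, -202.8212890625), 152.70538330078125)
stand 40 75 160 [ 609.43971777 -197.60656253] ((639.3629150390625, -203.09811401367188), 62.44633102416992)
stand 75 110 8 [ 603.279551   -196.06878144] ((603.3893432617188, -196.38099670410156), 4.64534330368042)
```

View pics/topc.png

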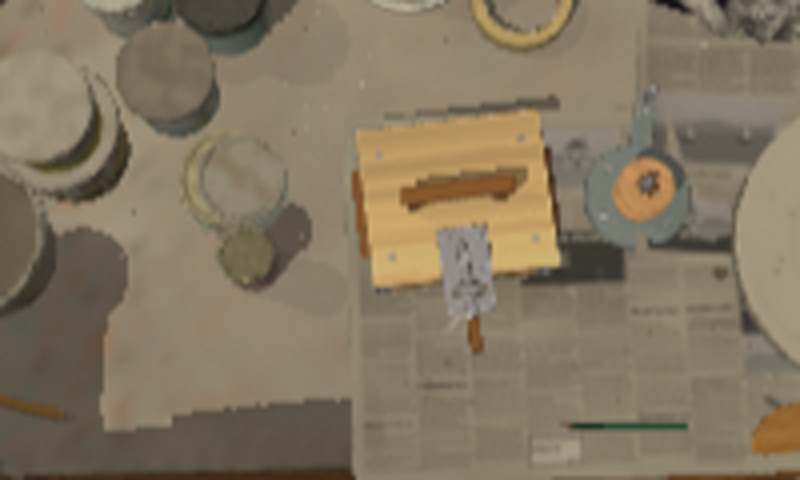

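View pics/sidec.png

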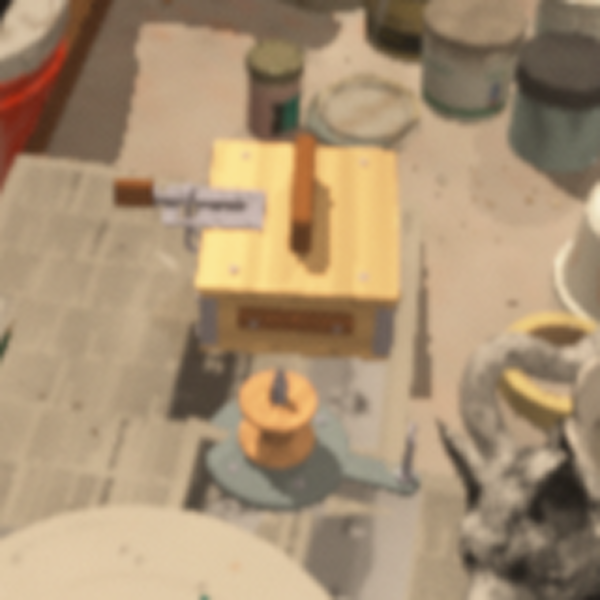

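```bash
cat >> h.py <<'E'
def ray(m,u,v,z):
    d=rot(m)@np.array([(u-m["cx"])/m["fx"],-(v-m["cy"])/m["fy"],-1]); o=np.array(m["position"]); return o+d*(z-o[2])/d[2]
E
python3 - <<'E'
from h import *
M={n:env.camera_model(n) for n in("top","side")}
def tc(n,u,v,z):
    uu,vv=(165+u/4-.4,125+v/4-.4) if n=="top" else (200+u/3.75-.4,160+v/3.75-.4)
    return ray(M[n],uu,vv,z)[:2].round(1)
print("lid top corners",[tc("top",*c,74) for c in[(357,130),(542,112),(559,265),(374,289)]])
print("lid side corners",[tc("side",*c,74) for c in[(214,140),(399,150),(399,298),(197,289)]])
print("handle top",[tc("top",*c,115) for c in[(402,195),(523,181)]])
print("handle side",[tc("side",*c,115) for c in[(305,135),(300,243)]])
print("tab top ends",[tc("top",*c,98) for c in[(472,318),(477,350)]])
print("tab side ends",[tc("side",*c,98) for c in[(115,182),(153,182)]])
print("spool top",tc("top",644,189,62),"tip",tc("top",650,182,93), "side flange",tc("side",278,399,62),"tip",tc("side",280,371,93))
print("base",tc("top",637,195,12), tc("side",277,470,12),"post",tc("top",650,93,67),tc("side",412,428,67),"jar",tc("top",247,257,83),tc("side",275,57,83))
for n in M:
    t=np.load(n+"0.npz");p,w=t["p"],t["w"]; hsv=cv2.cvtColor(p,cv2.COLOR_BGR2HSV); z=w[...,2]
    reg=(abs(w[...,0]-560)<150)&(abs(w[...,1]+20)<110)
    m=reg&(z>100)&(z<125)&(hsv[...,2]<190)&(hsv[...,1]>110); q=w[m]; print(n,"handle",len(q),np.median(q,0).round(1),((q.max(0)+q.min(0))/2).round(1))
    m=(abs(w[...,0]-457)<35)&(abs(w[...,1]+20)<40)&(z>60); q=w[m]; print("tab",len(q),q.min(0).round(),q.max(0).round(),np.median(q,0).round(1))
    m=(abs(w[...,0]-605)<50)&(abs(w[...,1]+200)<50)&(z>56)&(z<68); q=w[m]; print("flange",len(q),cv2.minEnclosingCircle(q[:,:2].astype(np.float32)),np.median(z[m]))
E
```

```text
lid top corners [array([666.7,  84. ]), array([679.6, -97. ]), array([ 528.2, -107.2]), array([509.6,  71.1])]
lid side corners [array([512.,  71.]), array([670.1,  86.9]), array([684.6, -92.1]), array([ 532.7, -110.8])]
handle top [array([592.7,  42.2]), array([603. , -72.1])]
handle side [array([593.5,  40.4]), array([607.1, -89.8])]
tab top ends [array([476.5, -20.7]), array([446.2, -24.3])]
tab side ends [array([449.2, -27.1]), array([479.2, -21.5])]
spool top [ 602.8 -194.5] tip [ 603.3 -195.1] side flange [ 608.1 -197.1] tip [ 608.8 -198.7]
base [ 606.7 -196. ] [ 612.3 -219.6] post [ 697.6 -204.4] [ 703.6 -210.3] jar [542.5 192.1] [546.8 191.4]
top handle 141 [593.8 -13.9 114.3] [527.2 -10.4 110.7]
tab 64 [443. -43.  73.] [491.  -0. 103.] [478.  -21.7  86.5]
flange 141 ((603.2673950195312, -196.83587646484375), 27.873075485229492) 62.20200240162535
side handle 138 [600.  -20.9 115.2] [532.8 -10.4 109.5]
tab 117 [447. -44.  72.] [492.   3. 102.] [469.1 -25.8  86.8]
flange 241 ((607.0953979492188, -196.95484924316406), 27.903383255004883) 62.907416626452004
```

>>> send_rows(plan="0 0 0 0 0 -0.864 100;0 0 0 0 0 -0.864 100;0 0 0 0 0 -0.864 100;0 0 0 0 0 -0.864 100;0 0 0 0 0 -0.864 100;0.004 0.016 0 0 0 0 100;0.0082 0.0336 0 0 0 0 100;0.0082 0.0336 0 0 0 0 100", newtons=30)

```text
time: 0.77
position: [265.4, 550.0, 229.9]
tool_rot: [3.136, 0.147, -0.001]
contact_force: [0.5, -0.6, 0.1]
gripper_width: 85.8
gripper_force: 0.0
```

>>> send_rows(plan="0.0082 0.0336 0 0 0 0 100;0.0082 0.0336 0 0 0 0 100;0.0082 0.0336 0 0 0 0 100;0.0082 0.0336 0 0 0 0 100;0.0082 0.0336 0 0 0 0 100;0.0082 0.0336 0 0 0 0 100;0.0082 0.0336 0 0 0 0 100;0.0082 0.0336 0 0 0 0 100")

```text
time: 1.43
position: [355.8, 287.4, 231.2]
tool_rot: [3.138, 0.146, -0.0]
contact_force: [0.7, 0.8, 0.4]
gripper_width: 85.1
gripper_force: 0.0
```

>>> send_rows(plan="0.0082 0.0336 0 0 0 0 70;0.0082 0.0336 0 0 0 0 70;0.0082 0.0336 0 0 0 0 70;0.0082 0.0336 0 0 0 0 70;0.0082 0.0336 0 0 0 0 70;0.0082 0.0336 0 0 0 0 70;0.0082 0.0336 0 0 0 0 70;0 0 0 0 0 0 70")

```text
time: 2.1
position: [435.2, 56.0, 231.0]
tool_rot: [3.138, 0.139, -0.001]
contact_force: [0.6, 0.5, 0.3]
gripper_width: 59.7
gripper_force: 0.0
```

```bash
cat >> h.py <<'E'
def go(x,y,z,yaw=None):
    "tool-frame shift (mm) and z turn (units) to TCP goal; yaw = tool x heading, deg; shift is given after the turn"
    o=env.observe(); T=R.from_rotvec(o["tool_rot"]); d=np.array([x,y,z])-o["position"]
    cur=T.as_matrix()[:,0]; c=np.degrees(np.arctan2(cur[1],cur[0])); yw=c if yaw is None else yaw
    tx=np.array([np.cos(np.radians(yw)),np.sin(np.radians(yw)),0]); ty=np.array([tx[1],-tx[0],0])
    t=(yw-c+180)%360-180
    print("t",round(o["time"],2),"pos",o["position"].round(1),"yaw",round(c,2),"tilt z",T.as_matrix()[:,2].round(4),"| shift",np.round([d@tx,d@ty,-d[2]],1),"turn",round(-t/6,3),"F",o["contact_force"].round(1),"w",round(o["gripper_width"],1),"gf",round(o["gripper_force"],1))
E
python3 -c "
from h import *
go(463,-24,66,5.3)"
```

```text
t 2.1 pos [435.2  56.  231. ] yaw 5.07 tilt z [-8.e-04 -1.e-03 -1.e+00] | shift [ 20.3  82.2 165. ] turn -0.038 F [0.6 0.5 0.3] w 59.7 gf 0.0
```

>>> send_rows(plan="0.0068 0.0274 0 0 0 0 60;0.0068 0.0274 0 0 0 0 60;0.0067 0.0274 0.01 0 0 0 60;0 0 0.03 0 0 0 60;0 0 0.03 0 0 0 60;0 0 0.03 0 0 0 60;0 0 0.03 0 0 0 60;0 0 0.02 0 0 0 60")

```text
time: 2.77
position: [461.0, -20.1, 78.7]
tool_rot: [3.138, 0.144, -0.004]
contact_force: [-0.9, 0.5, -0.2]
gripper_width: 50.8
gripper_force: 0.0
```

>>> send_rows(plan="0 0 0.01 0 0 0 60;0 0 0.005 0 0 0 60;0 0 0 0 0 0 60")

```text
time: 3.02
position: [461.8, -19.8, 65.2]
tool_rot: [3.137, 0.145, -0.004]
contact_force: [0.5, -0.2, 0.1]
gripper_width: 51.2
gripper_force: 0.0
```

```bash
python3 - <<'E'
from h import *
go(463,-24,66,5.3)
a=[]
for n,(u,v) in (("top",(240,175)),("side",(200,170))):
    m,p,d=cam(n); a.append(cv2.resize(p[v:v+75,u:u+75],(400,400),interpolation=cv2.INTER_CUBIC))
cv2.imwrite("pics/pin.png",np.hstack(a))
E
```

```text
t 3.02 pos [461.8 -19.8  65.2] yaw 5.31 tilt z [-2.4e-03 -9.0e-04 -1.0e+00] | shift [ 0.8  4.3 -0.8] turn 0.001 F [ 0.5 -0.2  0.1] w 51.2 gf 0.0
```

View pics/pin.png

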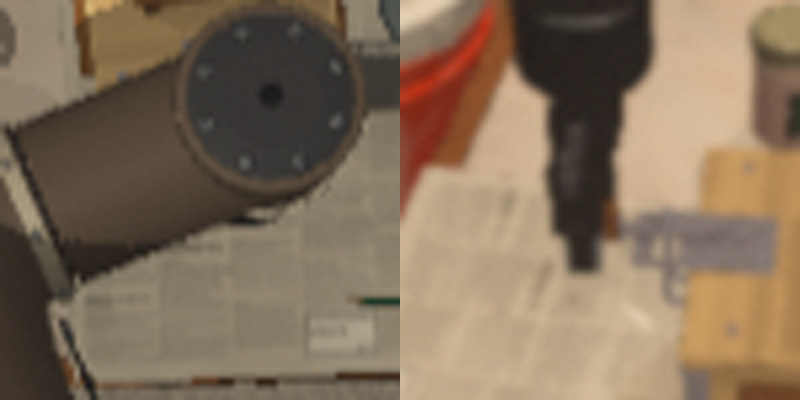

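The side picture shows the near finger in front of the tab (tab's right end visible at ~(608,215)); well placed. Centre by 4 mm and close.

>>> send_rows(plan="0.001 0.004 -0.001 0 0 0 30;0 0 0 0 0 0 0;0 0 0 0 0 0 0;0 0 0 0 0 0 0;0 0 0 0 0 0 0;0 0 0 0 0 0 0", newtons=40)

```text
time: 3.62
position: [464.4, -23.5, 68.0]
tool_rot: [-3.138, -0.146, -0.002]
contact_force: [-0.4, -0.3, 7.0]
gripper_width: 11.5
gripper_force: 43.9
```

>>> send_rows(plan="-0.005 0 0 0 0 0 0;-0.01 0 0 0 0 0 0;-0.01 0 0 0 0 0 0;-0.01 0 0 0 0 0 0;-0.01 0 0 0 0 0 0;0 0 0 0 0 0 0")

```text
time: 4.12
position: [416.4, -28.2, 67.3]
tool_rot: [-3.138, -0.145, 0.002]
contact_force: [-3.1, 0.5, 4.7]
gripper_width: 11.3
gripper_force: 43.8
```

>>> send_rows(plan="-0.01 0 0 0 0 0 0;-0.01 0 0 0 0 0 0;-0.01 0 0 0 0 0 0;-0.005 0 0 0 0 0 0;0 0 0 0 0 0 0")

```text
time: 4.53
position: [381.9, -31.6, 66.8]
tool_rot: [3.138, 0.145, -0.003]
contact_force: [0.7, 0.5, -0.7]
gripper_width: 11.3
gripper_force: 42.9
```

```bash
python3 - <<'E'
from h import *
go(430,-70,13,5.3); print(env.observe()["joint_pos"].round(3))
E
```

```text
t 4.53 pos [381.9 -31.6  66.8] yaw 5.29 tilt z [-2.1e-03 -5.0e-04 -1.0e+00] | shift [44.4 42.7 53.8] turn -0.001 F [ 0.7  0.5 -0.7] w 11.3 gf 42.9
[ 4.410e-01  6.500e-02 -8.200e-01 -1.000e-03 -6.880e-01  1.222e+00]
```

>>> send_rows(plan="0.005 0.01 0.01 0 0 0 0;0.005 0.01 0.015 0 0 0 0;0 0 0.015 0 0 0 0;0 0 0.012 0 0 0 0;0 0 0.006 0 0 0 0;0 0 0.003 0 0 0 0;0 0 0 0 0 0 0")

```text
time: 5.12
position: [395.7, -50.0, 5.8]
tool_rot: [3.138, 0.146, -0.002]
contact_force: [0.1, 0.2, -0.7]
gripper_width: 11.3
gripper_force: 42.9
```

>>> send_rows(plan="0 0 0.002 0 0 0 20;0 0 0 0 0 0 50;0 0 0 0 0 0 50;0 0 -0.01 0 0 0 50;0 0 -0.03 0 0 0 60;0 0 -0.035 0 0 1 60;0 0 -0.035 0 0 1 60;0 0 -0.035 0 0 1 60")

```text
time: 5.78
position: [395.6, -50.0, 151.6]
tool_rot: [-3.121, 0.355, -0.001]
contact_force: [1.8, 0.3, -1.0]
gripper_width: 51.6
gripper_force: 0.0
```

>>> send_rows(plan="0 0 -0.025 0 0 1 60;0 0 0 0 0 1 60;0 0 0 0 0 1 60;0 0 0 0 0 1 60;0 0 0 0 0 1 60;0 0 0 0 0 1 60;0 0 0 0 0 1 60;0 0 0 0 0 1 60")

```text
time: 6.45
position: [396.0, -49.9, 174.8]
tool_rot: [-2.706, 1.594, -0.001]
contact_force: [0.8, -0.2, 0.0]
gripper_width: 51.4
gripper_force: 0.0
```

>>> send_rows(plan="0 0 0 0 0 1 60;0 0 0 0 0 1 60;0 0 0 0 0 1 60;0 0 0 0 0 1 60;0 0 0 0 0 0 60")

```text
time: 6.87
position: [396.0, -49.9, 174.8]
tool_rot: [-2.316, 2.121, -0.001]
contact_force: [-0.3, 0.6, 0.6]
gripper_width: 51.2
gripper_force: 0.0
```

```bash
python3 - <<'E'
from h import *
go(598,-13,90,-84.7)
m,p,d=cam("side"); cv2.imwrite("pics/s2.png",cv2.resize(p[130:280,180:380],(800,600),interpolation=cv2.INTER_CUBIC))
E
```

```text
t 6.87 pos [396.  -49.9 174.8] yaw -84.96 tilt z [ 9.e-04  4.e-04 -1.e+00] | shift [ -18.1 -204.5   84.8] turn -0.043 F [-0.3  0.6  0.6] w 51.2 gf 0.0
```

View pics/s2.png

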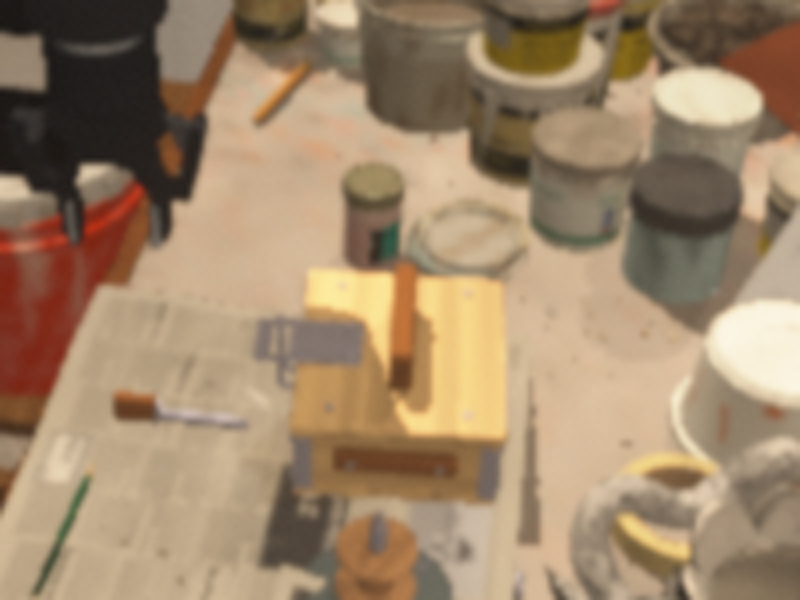

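Pin lies on the table (tab at (135,405), bar tip (243,422)), staple is empty. On to the lid handle.

>>> send_rows(plan="-0.0026 -0.0292 0 0 0 0 60;-0.0026 -0.0292 0 0 0 0 60;-0.0026 -0.0292 0 0 0 0 60;-0.0026 -0.0292 0 0 0 0 60;-0.0026 -0.0292 0 0 0 0 60;-0.0026 -0.0292 0 0 0 0 60;-0.0025 -0.0293 0 0 0 0 60;0 0 0 0 0 0 60")

```text
time: 7.58
position: [602.3, -12.2, 173.5]
tool_rot: [2.327, -2.111, 0.002]
contact_force: [1.3, -0.9, -0.0]
gripper_width: 51.6
gripper_force: 0.0
```

>>> send_rows(plan="0 0 0.02 0 0 0 60;0 0 0.025 0 0 0 60;0 0 0.02 0 0 0 60;0 0 0.014 0 0 0 60;0 0 0.005 0 0 0 60;0 0 0 0 0 0 60")

```text
time: 8.08
position: [597.2, -13.2, 89.1]
tool_rot: [2.323, -2.112, -0.002]
contact_force: [0.0, 0.5, -0.4]
gripper_width: 50.9
gripper_force: 0.0
```

>>> send_rows(plan="0 0 0 0 0 0 10;0 0 0 0 0 0 0;0 0 0 0 0 0 0;0 0 0 0 0 0 0;0 0 0 0 0 0 0;0 0 0 0 0 0 0", newtons=60)

```text
time: 8.58
position: [598.9, -12.8, 91.9]
tool_rot: [-2.321, 2.114, -0.003]
contact_force: [-0.3, 0.6, 6.0]
gripper_width: 16.8
gripper_force: 59.7
```

>>> send_rows(plan="0 0 -0.005 0 0 0 0;0 0 -0.01 0 0 0 0;0 0 -0.01 0 0 0 0;0 0 -0.015 0 0 0 0;0 0 -0.015 0 0 0 0;0 0 -0.015 0 0 0 0;0 0 -0.01 0 0 0 0;0 0 0 0 0 0 0", newtons=80)

```text
time: 9.25
position: [599.4, -12.8, 173.5]
tool_rot: [-2.32, 2.113, -0.004]
contact_force: [0.2, 0.2, -2.2]
gripper_width: 16.7
gripper_force: 78.3
```

```bash
python3 -c "
from h import *
go(436,203,60,-90)"
```

```text
t 9.25 pos [599.4 -12.8 173.5] yaw -84.67 tilt z [ 4.5e-03  8.0e-04 -1.0e+00] | shift [-215.8  163.4  113.5] turn 0.888 F [ 0.2  0.2 -2.2] w 16.7 gf 78.3
```

>>> send_rows(plan="0 0 0 0 0 0.444 0;0 0 0 0 0 0.444 0;-0.012 0.009 0 0 0 0 0;-0.024 0.018 0 0 0 0 0;-0.024 0.018 0 0 0 0 0;-0.024 0.018 0 0 0 0 0;-0.024 0.018 0 0 0 0 0;-0.024 0.018 0 0 0 0 0")

```text
time: 9.92
position: [497.7, 119.7, 169.7]
tool_rot: [2.22, -2.222, -0.001]
contact_force: [0.4, 0.7, -3.2]
gripper_width: 16.4
gripper_force: 78.3
```

>>> send_rows(plan="-0.024 0.018 0 0 0 0 0;-0.024 0.018 0 0 0 0 0;-0.024 0.018 0.01 0 0 0 0;-0.012 0.01 0.02 0 0 0 0;0 0 0.02 0 0 0 0;0 0 0.015 0 0 0 0;0 0 0 0 0 0 0")

```text
time: 10.5
position: [432.9, 201.8, 102.2]
tool_rot: [2.217, -2.218, -0.001]
contact_force: [-0.9, -0.2, -3.2]
gripper_width: 16.6
gripper_force: 78.5
```

```bash
python3 - <<'E'
from h import *
go(436,203,36,-90)
m,p,d=cam("side"); cv2.imwrite("pics/s3.png",cv2.resize(p[100:280,180:420],(800,600),interpolation=cv2.INTER_CUBIC))
E
```

```text
t 10.5 pos [432.9 201.8 102.2] yaw -90.01 tilt z [-0.0044 -0.0035 -1.    ] | shift [-1.2 -3.1 66.2] turn -0.001 F [-0.9 -0.2 -3.2] w 16.6 gf 78.5
```

View pics/s3.png

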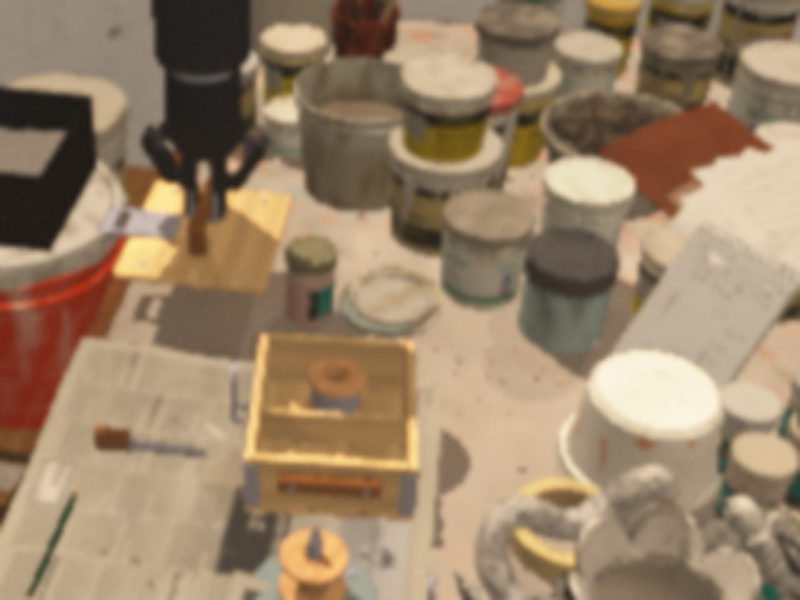

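Lid hangs level at left (handle (200,215)), crate open with the full spool at (338,385). Lowering.

>>> send_rows(plan="0 -0.003 0.02 0 0 0 0;0 0 0.02 0 0 0 0;0 0 0.015 0 0 0 0;0 0 0.006 0 0 0 0;0 0 0.002 0 0 0 0;0 0 0.002 0 0 0 0;0 0 0 0 0 0 0")

```text
time: 11.13
position: [438.7, 203.4, 41.0]
tool_rot: [-2.22, 2.221, -0.0]
contact_force: [0.7, -0.3, -2.9]
gripper_width: 16.6
gripper_force: 78.5
```

>>> send_rows(plan="0 0 0.002 0 0 0 0;0 0 0.002 0 0 0 0;0 0 0.001 0 0 0 0;0 0 0 0 0 0 0")

```text
time: 11.47
position: [438.3, 203.3, 35.9]
tool_rot: [-2.221, 2.221, -0.0]
contact_force: [-1.8, 0.1, 3.9]
gripper_width: 16.4
gripper_force: 79.3
```

>>> send_rows(plan="0 0 0 0 0 0 20;0 0 0 0 0 0 50;0 0 0 0 0 0 50;0 0 -0.015 0 0 0 50;0 0 -0.035 0 0 0 85;0 0 -0.035 0 0 -0.444 85;0 0 -0.035 0 0 -0.444 85;0 0 -0.025 0 0 0 85")

```text
time: 12.13
position: [438.9, 203.5, 183.6]
tool_rot: [-2.323, 2.11, -0.001]
contact_force: [1.4, 0.6, 0.1]
gripper_width: 72.7
gripper_force: 0.0
```

```bash
python3 - <<'E'
from h import *
go(605.5,-197,150,-84.7)
M={}
for n in ("top","side"):
    m,p,d=cam(n); w=world(m,d); hsv=cv2.cvtColor(p,cv2.COLOR_BGR2HSV); z=w[...,2]
    reg=(abs(w[...,0]-598)<110)&(abs(w[...,1]-25)<70)&(z>46)&(z<57)
    c=w[reg]; 
    # full spool top flange (reddish), inside walls
    loc=np.stack([(w[...,0]-599)*.9957+(w[...,1]+12.5)*.0924, -(w[...,0]-599)*.0924+(w[...,1]+12.5)*.9957],-1)
    r=(abs(loc[...,0])<64)&(loc[...,1]>2)&(loc[...,1]<78)&(z>47)&(z<57); q=w[r][:,:2].astype(np.float32)
    print(n,len(q),cv2.minEnclosingCircle(q),np.median(q,0),"loc",np.median(loc[r],0))
    r=(abs(w[...,0]-605)<50)&(abs(w[...,1]+200)<50)&(z>56)&(z<68); q=w[r][:,:2].astype(np.float32); print("empty",cv2.minEnclosingCircle(q),np.median(q,0))
    if n=="top": L=loc
    v,u=np.where((abs(loc[...,0])<110)&(abs(loc[...,1])<110)&(z>0)); print(u.min(),u.max(),v.min(),v.max())
    c=p[v.min():v.max(),u.min():u.max()+45]; M[n]=cv2.resize(c,(400,400*c.shape[0]//c.shape[1]),interpolation=cv2.INTER_CUBIC); print(M[n].shape)
h=max(a.shape[0] for a in M.values())
cv2.imwrite("pics/o.png",np.hstack([cv2.copyMakeBorder(a,0,h-a.shape[0],0,0,0) for a in M.values()]))
E
```

```text
t 12.13 pos [438.9 203.5 183.6] yaw -84.51 tilt z [ 0.0026  0.0018 -1.    ] | shift [ 414.2 -128.9   33.6] turn 0.032 F [1.4 0.6 0.1] w 72.7 gf 0.0
top 144 ((612.331787109375, 28.137901306152344), 58.80569839477539) [594.8053    34.375557] loc [ 1.12383111 46.35399788]
empty ((604.4542846679688, -197.50941467285156), 28.052494049072266) [ 603.0607 -195.8388]
249 308 149 206
(219, 400, 3)
side 172 ((599.9002075195312, 6.940719127655029), 59.33115005493164) [595.55005   32.990585] loc [ 0.36736177 45.67843316]
empty ((607.3243408203125, -196.62191772460938), 27.68459701538086) [ 608.9723  -200.86621]
240 315 199 263
(213, 400, 3)
```

View pics/o.png

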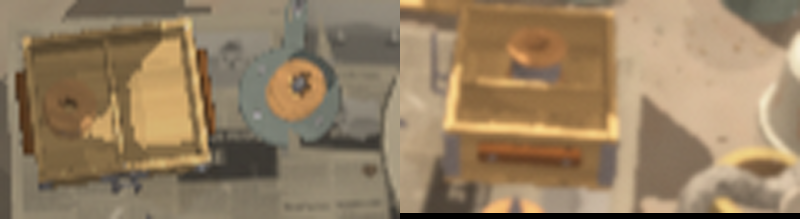

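>>> send_rows(plan="0.016 -0.005 0 0 0 0 85;0.0319 -0.0099 0 0 0 0 85;0.0319 -0.0099 0 0 0 0 85;0.0319 -0.0099 0 0 0 0 85;0.0319 -0.0099 0 0 0 0 85;0.0319 -0.0099 0 0 0 0 85;0.0319 -0.0099 0 0 0 0 85;0.0319 -0.0099 0 0 0 0 85")

```text
time: 12.9
position: [534.5, -30.0, 179.9]
tool_rot: [2.322, -2.116, -0.0]
contact_force: [0.8, -0.3, 0.0]
gripper_width: 72.7
gripper_force: 0.0
```

>>> send_rows(plan="0.0319 -0.0099 0 0 0 0 85;0.0319 -0.0099 0 0 0 0 85;0.0319 -0.0099 0 0 0 0 85;0.0319 -0.0099 0 0 0 0 85;0.0319 -0.0099 0 0 0 0 85;0.016 -0.005 0.01 0 0 0 85;0 0 0.01 0 0 0 85;0 0 0 0 0 0 85")

```text
time: 13.57
position: [603.1, -198.8, 156.9]
tool_rot: [2.317, -2.118, -0.006]
contact_force: [-0.7, -0.0, -0.7]
gripper_width: 72.4
gripper_force: 0.0
```

```bash
python3 - <<'E'
from h import *
go(605.9,-197,38,-84.7)
a=env.camera_model("top");b=env.camera_model("side")
print(ray(a,266.7,175.8,52),ray(b,281.1,213.1,52))
E
```

```text
t 13.57 pos [ 603.1 -198.8  156.9] yaw -84.85 tilt z [-0.0047  0.001  -1.    ] | shift [ -1.5  -2.9 118.9] turn -0.025 F [-0.7 -0.  -0.7] w 72.4 gf 0.0
[595.22602184  35.55549074  52.        ] [597.84963401  31.79980814  52.        ]
```

>>> send_rows(plan="-0.0015 -0.0025 0.02 0 0 0 85;0 0 0.03 0 0 0 85;0 0 0.03 0 0 0 85;0 0 0.02 0 0 0 85;0 0 0.012 0 0 0 85;0 0 0.007 0 0 0 85;0 0 0 0 0 0 85")

```text
time: 14.15
position: [606.5, -195.7, 40.4]
tool_rot: [2.322, -2.115, -0.002]
contact_force: [0.3, 0.5, -0.0]
gripper_width: 72.8
gripper_force: 0.0
```

>>> send_rows(plan="0 0 0 0 0 0 50;0 0 0 0 0 0 50;0 0 0 0 0 0 50;0 0 0 0 0 0 50;0 0 0 0 0 0 50", newtons=20)

```text
time: 14.57
position: [608.2, -196.4, 43.0]
tool_rot: [-2.321, 2.115, -0.004]
contact_force: [-0.1, 2.0, 5.8]
gripper_width: 54.3
gripper_force: 21.6
```

```bash
python3 - <<'E'
from h import *
go(605.9,-197,38,-84.7)
E
```

```text
t 14.57 pos [ 608.2 -196.4   43. ] yaw -84.68 tilt z [ 2.8e-03 -3.0e-04 -1.0e+00] | shift [0.4 2.3 5. ] turn 0.004 F [-0.1  2.   5.8] w 54.3 gf 21.6
```

>>> send_rows(plan="0 0.002 0 0 0 0 50;0 0 0 0 0 0 50;0 0 0 0 0 0 50", newtons=35)

```text
time: 14.82
position: [607.0, -196.7, 43.2]
tool_rot: [-2.321, 2.114, -0.006]
contact_force: [2.2, 1.3, 6.9]
gripper_width: 53.6
gripper_force: 36.2
```

>>> send_rows(plan="0 0.002 0 0 0 0 50;0 0 0 0 0 0 50;0 0 0 0 0 0 50")

```text
time: 15.07
position: [606.8, -196.7, 43.3]
tool_rot: [-2.319, 2.112, -0.009]
contact_force: [6.5, 0.6, 2.8]
gripper_width: 53.6
gripper_force: 37.3
```

>>> send_rows(plan="0 -0.004 0 0 0 0 50;0 0 0 0 0 0 50;0 0 0 0 0 0 50")

```text
time: 15.32
position: [607.2, -196.7, 43.1]
tool_rot: [2.322, -2.116, 0.001]
contact_force: [-4.0, 1.1, 12.8]
gripper_width: 54.1
gripper_force: 38.1
```

>>> send_rows(plan="0 -0.002 0 0 0 0 50;0 0 0 0 0 0 50;0 0 0 0 0 0 50")

```text
time: 15.57
position: [607.5, -196.7, 43.1]
tool_rot: [2.32, -2.115, -0.002]
contact_force: [-8.5, 1.6, 16.5]
gripper_width: 53.8
gripper_force: 38.4
```

>>> send_rows(plan="0 0.002 0 0 0 0 50;0.003 0 0 0 0 0 50;0 0 0 0 0 0 50;0 0 0 0 0 0 50")

```text
time: 15.9
position: [607.4, -197.3, 43.2]
tool_rot: [-2.321, 2.115, 0.001]
contact_force: [-4.8, 13.8, 16.2]
gripper_width: 53.2
gripper_force: 38.3
```

>>> send_rows(plan="-0.003 0 0 0 0 0 50;-0.003 0 0 0 0 0 50;0 0 0 0 0 0 50;0 0 0 0 0 0 50")

```text
time: 16.23
position: [607.4, -193.8, 43.1]
tool_rot: [-2.322, 2.115, -0.003]
contact_force: [-2.2, -0.2, 10.7]
gripper_width: 53.4
gripper_force: 38.2
```

>>> send_rows(plan="0.0015 0 -0.004 0 0 0 50;0 0 -0.006 0 0 0 50;0 0 -0.01 0 0 0 50;0 0 0 0 0 0 50")

```text
time: 16.57
position: [607.9, -195.1, 63.5]
tool_rot: [-2.321, 2.115, -0.003]
contact_force: [0.2, -0.0, -0.3]
gripper_width: 53.9
gripper_force: 37.6
```

>>> send_rows(plan="0 0 -0.01 0 0 0 50;0 0 -0.01 0 0 0 50;0 0 0 0 0 0 50")

```text
time: 16.82
position: [608.0, -195.0, 83.9]
tool_rot: [-2.321, 2.115, -0.004]
contact_force: [1.3, 0.4, -0.5]
gripper_width: 53.6
gripper_force: 37.9
```

>>> send_rows(plan="0 0 -0.02 0 0 0 50;0 0 -0.02 0 0 0 50;0 0 -0.02 0 0 0 50;0 0 -0.01 0 0 0 50;0 0 0 0 0 0 50;0 0 0 0 0 0 50")

```text
time: 17.32
position: [606.7, -194.6, 151.3]
tool_rot: [-2.321, 2.116, -0.0]
contact_force: [-0.6, 0.2, -1.4]
gripper_width: 53.6
gripper_force: 39.0
```

```bash
python3 - <<'E'
from h import *
o=env.observe();print(o["position"],o["contact_force"])
L={}
for n in ("top","side"):
    m,p,d=cam(n); w=world(m,d); np.savez(n+"4.npz",p=p,w=w); z=w[...,2]
    r=(abs(w[...,0]-607)<14)&(abs(w[...,1]+197)<14)&(z>75)&(z<100); print("tip",n,r.sum(),np.median(w[r],0) if r.any() else 0)
    i=(180,75) if n=="side" else (0,0)
    if n=="side": cv2.imwrite("pics/s5.png",cv2.resize(p[170:320,220:370],(600,600),interpolation=cv2.INTER_CUBIC))
# crate fit via wall tops (z~66) in side/top
    r=(abs(w[...,0]-599)<110)&(w[...,1]>-125)&(w[...,1]<95)&(z>60)&(z<72)
    rc=cv2.minAreaRect(w[r][:,:2].astype(np.float32)); print("crate",n,r.sum(),rc)
E
```

```text
[ 606.73439002 -194.63887049  151.27569424] [-0.55002445  0.23033926 -1.42775691]
tip top 0 0
crate top 112 ((588.4667358398438, 61.194908142089844), (149.72630310058594, 45.558292388916016), 1.6052361726760864)
tip side 24 [ 608.11833136 -197.30970173   82.07028926]
crate side 218 ((597.6809692382812, -9.445014953613281), (150.03997802734375, 182.24928283691406), 6.186572074890137)
```

View pics/s5.png

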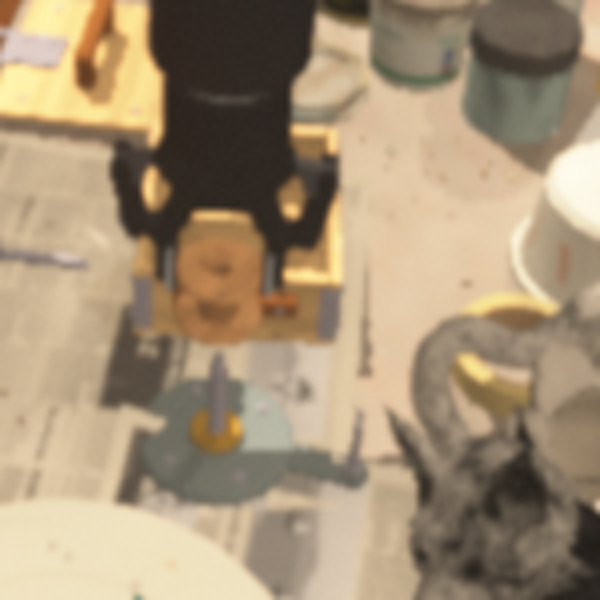

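Spool is held upright at (219,275), spindle bare with tip (219,355). Next: into the vacant bay.

```bash
python3 - <<'E'
from h import *
go(601.5,-51,34,-84.7)
E
```

```text
t 17.42 pos [ 606.  -194.6  149.9] yaw -84.71 tilt z [-2.e-03  5.e-04 -1.e+00] | shift [-143.4   -8.8  115.9] turn -0.002 F [-0.5  0.1 -1. ] w 53.7 gf 39.0
```

>>> send_rows(plan="-0.014 -0.001 0 0 0 0 50;-0.028 -0.0017 0 0 0 0 50;-0.028 -0.0017 0 0 0 0 50;-0.028 -0.0017 0 0 0 0 50;-0.028 -0.0017 0 0 0 0 50;-0.0174 -0.001 0 0 0 0 50;0 0 0.01 0 0 0 50;0 0 0.01 0 0 0 50")

```text
time: 18.08
position: [602.2, -49.7, 130.4]
tool_rot: [2.324, -2.114, -0.0]
contact_force: [0.1, -0.8, 0.2]
gripper_width: 53.6
gripper_force: 39.0
```

>>> send_rows(plan="0 0 0.02 0 0 0 50;0 0 0.02 0 0 0 50;0 0 0.02 0 0 0 50;0 0 0.015 0 0 0 50;0 0 0.01 0 0 0 50;0 0 0 0 0 0 50;0 0 0 0 0 0 50")

```text
time: 18.67
position: [601.9, -51.8, 45.4]
tool_rot: [2.32, -2.116, -0.002]
contact_force: [0.4, 0.2, 0.3]
gripper_width: 53.4
gripper_force: 39.0
```

```bash
python3 - <<'E'
from h import *
go(601.5,-51,34,-84.7)
E
```

```text
t 18.67 pos [601.9 -51.8  45.4] yaw -84.72 tilt z [-2.e-03 -6.e-04 -1.e+00] | shift [-0.8  0.3 11.4] turn -0.004 F [0.4 0.2 0.3] w 53.4 gf 39.0
```

>>> send_rows(plan="0 0 0.005 0 0 0 50;0 0 0.004 0 0 0 50;0 0 0.002 0 0 0 50;0 0 0.001 0 0 0 50;0 0 0 0 0 0 50")

```text
time: 19.08
position: [602.4, -51.2, 34.4]
tool_rot: [-2.322, 2.116, -0.0]
contact_force: [-0.8, -0.0, -0.8]
gripper_width: 53.6
gripper_force: 39.0
```

>>> send_rows(plan="0 0 0.001 0 0 0 50;0 0 0.001 0 0 0 50;0 0 0 0 0 0 50")

```text
time: 19.33
position: [602.7, -51.2, 33.2]
tool_rot: [-2.322, 2.116, -0.001]
contact_force: [-2.2, -0.6, 4.9]
gripper_width: 53.7
gripper_force: 39.4
```

>>> send_rows(plan="0 0 0 0 0 0 70;0 0 0 0 0 0 78;0 0 0 0 0 0 80;0 0 -0.01 0 0 0 80;0 0 -0.03 0 0 0 80;0 0 -0.035 0 0 0 80;0 0 -0.035 0 0 0 80;0 0 -0.02 0 0 0 80")

```text
time: 20.0
position: [603.9, -51.3, 167.2]
tool_rot: [-2.32, 2.113, -0.006]
contact_force: [0.5, 0.4, 0.7]
gripper_width: 68.3
gripper_force: 0.0
```

```bash
python3 - <<'E'
from h import *
go(596.5,33,34,-84.7)
m,p,d=cam("side"); w=world(m,d); cv2.imwrite("pics/s6.png",cv2.resize(p[180:280,220:340],(720,600),interpolation=cv2.INTER_CUBIC))
E
```

```text
t 20.0 pos [603.9 -51.3 167.2] yaw -84.66 tilt z [ 0.0048  0.     -1.    ] | shift [-84.6  -0.4 133.2] turn 0.007 F [0.5 0.4 0.7] w 68.3 gf 0.0
```

View pics/s6.png

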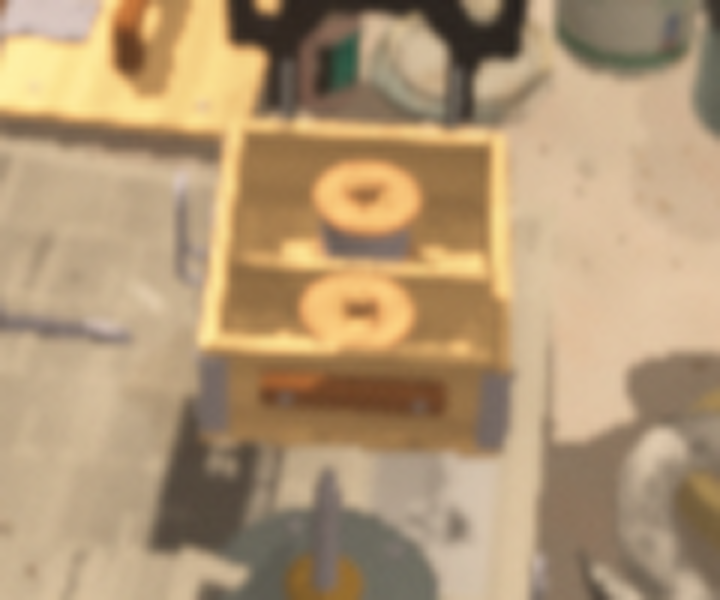

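Empty spool stands in the −y bay (flange centre (358,310)); full one at (368,198). Measure the difference.

```bash
python3 - <<'E'
from h import *
b=env.camera_model("side")
f=lambda u,v,z:ray(b,220+u/6-.4,180+v/6-.4,z).round(1)
print("full",f(368,198,52),"empty",f(358,310,52),"tip",f(327,470,93),"washer",f(324,578,18))
E
```

```text
full [597.   34.1  52. ] empty [603.4 -51.4  52. ] tip [ 608.1 -196.7   93. ] washer [ 608.6 -193.9   18. ]
```

>>> send_rows(plan="-0.014 0 0 0 0 0 80;-0.0286 0 0 0 0 0 80;-0.0286 0 0 0 0 0 80;-0.0144 0 0 0 0 0 80;0 0 0.02 0 0 0 80;0 0 0.03 0 0 0 80;0 0 0.03 0 0 0 80;0 0 0 0 0 0 80")

```text
time: 20.72
position: [590.4, 33.5, 76.7]
tool_rot: [2.315, -2.112, -0.008]
contact_force: [-1.1, -0.6, -2.0]
gripper_width: 68.4
gripper_force: 0.0
```

```bash
python3 - <<'E'
from h import *
go(596.2,34,31,-84.7)
E
```

```text
t 20.72 pos [590.4  33.5  76.7] yaw -84.73 tilt z [-0.0093 -0.0021 -1.    ] | shift [ 0.  -5.8 45.7] turn -0.005 F [-1.1 -0.6 -2. ] w 68.4 gf 0.0
```

>>> send_rows(plan="0 0 0 0 0 0 80;0 0 0 0 0 0 80")

```text
time: 20.88
position: [595.3, 34.2, 83.6]
tool_rot: [-2.322, 2.115, -0.001]
contact_force: [-0.0, 0.1, 0.7]
gripper_width: 68.1
gripper_force: 0.0
```

Settled at (595.3, 34.2, 83.6). Descend 52 mm.

>>> send_rows(plan="0 -0.001 0.01 0 0 0 80;0 0 0.015 0 0 0 80;0 0 0.012 0 0 0 80;0 0 0.01 0 0 0 80;0 0 0.005 0 0 0 80;0 0 0 0 0 0 80;0 0 0 0 0 0 80")

```text
time: 21.47
position: [595.9, 34.1, 30.7]
tool_rot: [-2.322, 2.116, -0.001]
contact_force: [0.4, 0.5, -0.2]
gripper_width: 68.7
gripper_force: 0.0
```

>>> send_rows(plan="0 0 0 0 0 0 50;0 0 0 0 0 0 50;0 0 0 0 0 0 50;0 0 0 0 0 0 50;0 0 0 0 0 0 50;0 0 0 0 0 0 50", newtons=40)

```text
time: 21.97
position: [596.3, 34.3, 31.7]
tool_rot: [-2.321, 2.115, -0.002]
contact_force: [-2.1, 0.5, 5.6]
gripper_width: 54.4
gripper_force: 41.2
```

>>> send_rows(plan="0 0 -0.005 0 0 0 50;0 0 -0.01 0 0 0 50;0 0 -0.02 0 0 0 50;0 0 -0.03 0 0 0 50;0 0 -0.03 0 0 0 50;0 0 -0.025 0 0 0 50;0 0 0 0 0 0 50;0 0 0 0 0 0 50")

```text
time: 22.63
position: [596.3, 34.5, 152.8]
tool_rot: [-2.319, 2.114, -0.003]
contact_force: [0.2, 0.1, -2.9]
gripper_width: 53.7
gripper_force: 42.7
```

```bash
python3 - <<'E'
from h import *
go(607.5,-196,150,-84.7)
E
```

```text
t 22.63 pos [596.3  34.5 152.8] yaw -84.7 tilt z [ 0.0039  0.0017 -1.    ] | shift [230.5  10.2   2.8] turn 0.0 F [ 0.2  0.1 -2.9] w 53.7 gf 42.7
```

>>> send_rows(plan="0.0128 0.0006 0 0 0 0 50;0.0256 0.0011 0 0 0 0 50;0.0256 0.0011 0 0 0 0 50;0.0256 0.0011 0 0 0 0 50;0.0256 0.0011 0 0 0 0 50;0.0256 0.0011 0 0 0 0 50;0.0256 0.0011 0 0 0 0 50;0.0256 0.0011 0 0 0 0 50")

```text
time: 23.3
position: [603.7, -159.6, 148.7]
tool_rot: [2.32, -2.115, -0.004]
contact_force: [0.5, -0.2, -1.8]
gripper_width: 53.6
gripper_force: 42.7
```

>>> send_rows(plan="0.0256 0.0011 0 0 0 0 50;0.0128 0.0008 0 0 0 0 50;0 0 0.01 0 0 0 50;0 0 0.005 0 0 0 50;0 0 0 0 0 0 50;0 0 0 0 0 0 50;0 0 0 0 0 0 50")

```text
time: 23.88
position: [606.7, -195.4, 135.2]
tool_rot: [2.323, -2.115, -0.0]
contact_force: [0.8, -0.5, -1.8]
gripper_width: 53.6
gripper_force: 42.7
```

```bash
python3 - <<'E'
from h import *
go(607.5,-196,134,-84.7)
m,p,d=cam("side"); w=world(m,d); cv2.imwrite("pics/s7.png",cv2.resize(p[215:305,225:325],(800,600*1),interpolation=cv2.INTER_CUBIC))
E
```

```text
t 23.88 pos [ 606.7 -195.4  135.2] yaw -84.62 tilt z [-4.e-04 -1.e-04 -1.e+00] | shift [ 0.6 -0.7  1.2] turn 0.013 F [ 0.8 -0.5 -1.8] w 53.6 gf 42.7
```

View pics/s7.png

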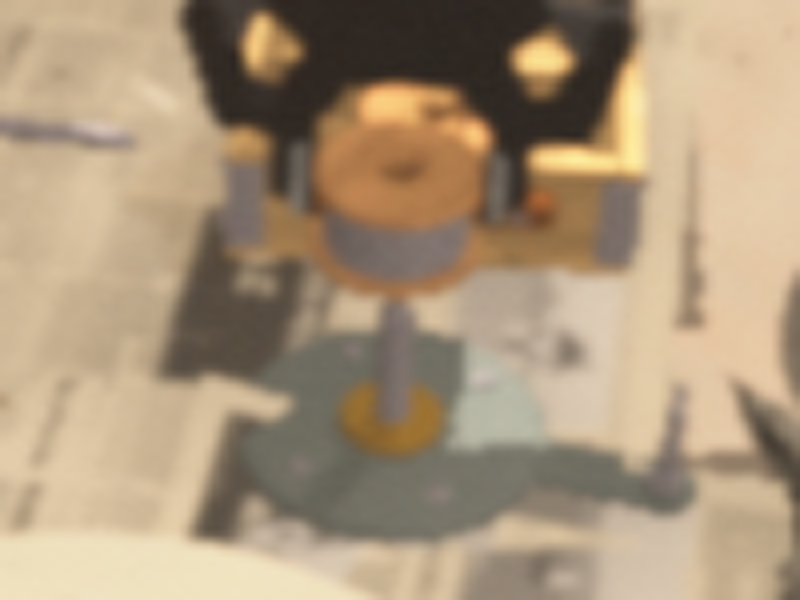

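```bash
python3 - <<'E'
from h import *
b=env.camera_model("side")
f=lambda u,v,z:ray(b,225+u/8-.4,215+v*90/600-.4,z).round(1)
print(f(402,172,155.5),f(403,169,155.5),"washer",f(392,417,18))
E
```

```text
[ 607.7 -195.   155.5] [ 607.8 -193.3  155.5] washer [ 609.3 -198.1   18. ]
```

>>> send_rows(plan="0.001 -0.0007 0.008 0 0 0 50;0 0 0.008 0 0 0 50;0 0 0.005 0 0 0 50;0 0 0.004 0 0 0 50;0 0 0.004 0 0 0 50;0 0 0 0 0 0 50")

```text
time: 24.43
position: [606.9, -197.1, 105.1]
tool_rot: [2.321, -2.116, -0.002]
contact_force: [-0.6, -0.4, -2.5]
gripper_width: 53.6
gripper_force: 42.7
```

>>> send_rows(plan="0 0 0.004 0 0 0 50;0 0 0.004 0 0 0 50;0 0 0.004 0 0 0 50;0 0 0 0 0 0 50")

```text
time: 24.77
position: [607.0, -197.1, 93.3]
tool_rot: [2.321, -2.116, -0.001]
contact_force: [-1.0, 0.2, -2.2]
gripper_width: 53.7
gripper_force: 42.7
```

>>> send_rows(plan="0 0 0.006 0 0 0 50;0 0 0.008 0 0 0 50;0 0 0.008 0 0 0 50;0 0 0.008 0 0 0 50;0 0 0.008 0 0 0 50;0 0 0.006 0 0 0 50;0 0 0 0 0 0 50")

```text
time: 25.35
position: [607.0, -197.1, 48.5]
tool_rot: [2.321, -2.116, -0.002]
contact_force: [-0.3, 0.6, -2.1]
gripper_width: 53.9
gripper_force: 42.7
```

>>> send_rows(plan="0 0 0.003 0 0 0 50;0 0 0.002 0 0 0 50;0 0 0.002 0 0 0 50;0 0 0 0 0 0 50")

```text
time: 25.68
position: [607.2, -197.2, 43.1]
tool_rot: [2.322, -2.116, -0.0]
contact_force: [0.8, -0.2, -1.6]
gripper_width: 54.3
gripper_force: 42.7
```

>>> send_rows(plan="0 0 0.001 0 0 0 50;0 0 0.001 0 0 0 50;0 0 0 0 0 0 50")

```text
time: 25.93
position: [607.6, -197.3, 41.9]
tool_rot: [-2.322, 2.116, -0.001]
contact_force: [-0.7, 0.2, 1.4]
gripper_width: 53.7
gripper_force: 43.0
```

Seated. Release and retreat.

>>> send_rows(plan="0 0 0 0 0 0 60;0 0 0 0 0 0 75;0 0 0 0 0 0 82;0 0 0 0 0 0 82;0 0 -0.01 0 0 0 82;0 0 -0.03 0 0 0 82;0 0 -0.035 0 0 0 82;0 0 -0.035 0 0 0 82")

```text
time: 26.6
position: [607.0, -197.2, 152.8]
tool_rot: [2.321, -2.115, -0.001]
contact_force: [1.0, 0.2, 1.1]
gripper_width: 69.8
gripper_force: 0.0
```

>>> send_rows(plan="0 0 -0.035 0 0 0 82;0 0 -0.03 0 0 0 82;-0.02 0.02 -0.02 0 0 0 82;-0.03 0.03 0 0 0 0 82;-0.03 0.03 0 0 0 0 82;-0.02 0.02 0 0 0 0 82;0 0 0 0 0 0 82;0 0 0 0 0 0 82")

```text
time: 27.27
position: [499.2, -107.1, 238.1]
tool_rot: [-2.322, 2.112, -0.003]
contact_force: [1.2, -0.6, 0.8]
gripper_width: 70.0
gripper_force: 0.0
```

```bash
python3 - <<'E'
from h import *
go(607,-196,134,-84.7)
m,p,d=cam("side"); w=world(m,d); z=w[...,2]
def st(n,x,y,r,lo,hi):
    k=(np.hypot(w[...,0]-x,w[...,1]-y)<r)&(z>lo)&(z<hi); print(n,k.sum(),np.percentile(z[k],[10,50,90]).round(1),cv2.minEnclosingCircle(w[k][:,:2].astype(np.float32)))
st("full flange",608,-196,40,50,75); st("empty",603,-52,30,40,60); st("lid panel",470,203,25,0,60); st("lid panel2",400,150,20,0,60); st("lid handle",438,203,40,30,80)
cv2.imwrite("pics/end.png",cv2.resize(p[130:310,170:390],(733,600),interpolation=cv2.INTER_CUBIC))
E
```

```text
t 27.27 pos [ 499.2 -107.1  238.1] yaw -84.58 tilt z [ 2.9e-03  3.0e-04 -1.0e+00] | shift [ 98.5 -99.1 104.1] turn 0.021 F [ 1.2 -0.6  0.8] w 70.0 gf 0.0
full flange 259 [60.4 62.5 64.8] ((607.11572265625, -194.5078582763672), 28.261920928955078)
empty 188 [50.2 52.7 54.3] ((601.5023803710938, -51.94993209838867), 28.493038177490234)
lid panel 58 [17.3 19.  20.9] ((469.6226806640625, 202.980712890625), 24.580793380737305)
lid panel2 60 [17.2 19.1 21. ] ((399.9851989746094, 150.059326171875), 19.72074317932129)
lid handle 74 [53.1 59.2 61.7] ((440.1189270019531, 202.83164978027344), 39.3807373046875)
```

View pics/end.png

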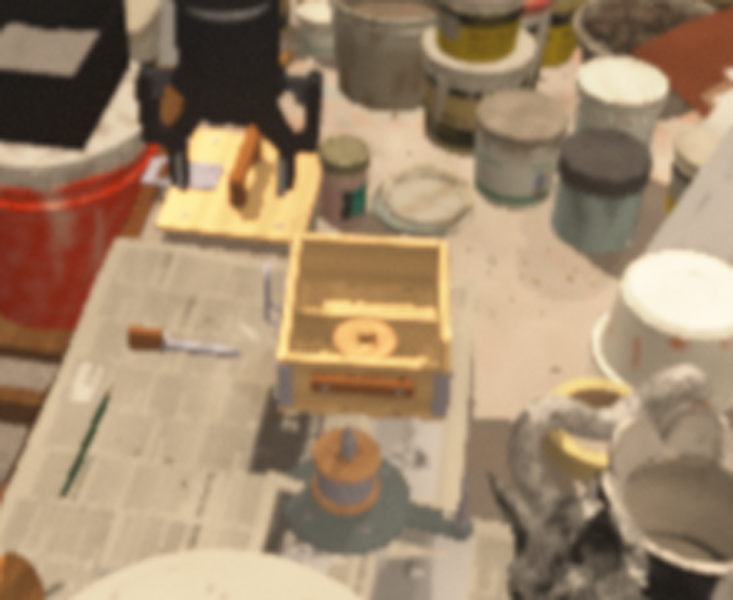

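The full spool sits home on the spindle (347,470). The empty one stands in the crate (363,338), and the lid and pin lie on the table.

```bash
python3 -c "
from h import *
print(env.job_done())"
```

```text
the job is handed in; nothing more can be done
None
```

The job is handed in at about 27 s on the robot's clock (limit 72 s): the last picture and depth check show the full spool home on the spindle, the empty spool upright in the crate, the lid flat and the pin lying on the table, and the gripper clear of everything, but `job_done()` returned no verdict.

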